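# Walk the gauge readout unit home to its stop rail

## Task

Slide the heavy readout unit (the beige case with the black socket block on its rear) forward over the granite until its front rests squarely along the steel stop rail ahead of it, neither end hanging past the rail. Walk it there gently by pushing its two bare rear corners in turn, keeping it flat on the plate and never letting it slew more than about 15 degrees out of line with the rail. Do not touch the socket block, and leave the wooden gauge case where it stands.

Things in the scene. Friction and masses are not known exactly. Their poses are not given: they have to be found in the camera images.
- unit: Loose beige metal case, 100 mm deep (x), 200 wide (y), 50 high, about 1.6 kg, too wide to grasp. Origin: centre of its underside. +x points to its front (dark display window, keys), which faces the stop rail; the rear (x = -50 mm) faces the robot, bare from 50 to 100 mm either side of the middle: the corners to push. It slides flat under about 5 to 20 N; a push at one corner also turns it.
- sockets: Delicate black socket block fixed to the middle of the unit's rear face, 100 mm wide (y), 30 mm high, standing 22 mm out from that face towards the robot. Origin at the middle of where it joins the face, 25 mm above the unit's underside; axes as the unit's. Not to be touched.
- rail: Steel stop rail fixed to the granite ahead of the unit: 30 mm thick (x), 260 long (y), 25 high. Origin: bottom middle of the face towards the unit; x points away from the robot, square to that face. Home: the unit's front on this face, its origin 50 mm short of this one. It starts 50 to 80 mm from home, up to 10 mm off-centre and 7 degrees askew. A second, like rail serves the wooden case.
- gauge_case: Closed wooden case with two small brass latches and no sockets, standing at its own rail beside the unit's: 100 mm deep (x), 200 wide (y), 45 high. Origin at the centre of its underside. A bystander. A steel ring gauge, 56 mm across and 18 high, lies near it on the robot's side.

How it is judged (in metres and radians):
At the end, for the whole second after the job is handed in: The readout unit stands still and flat with its front within 15 mm of the stop rail's face, its middle within 35 mm of the rail's middle along the rail, and in line with the rail within 10 degrees (x of unit in the frame of rail between -0.065 and -0.04 m and y of unit in the frame of rail between -0.035 and 0.035 m and angle between the x axis of unit and the x axis of rail, either way round below 0.175 rad and angle between unit's own z axis and vertical below 0.1 rad and linear speed of unit below 0.02 m/s); the robot touches nothing.
It fails at once if the socket block is touched (more than 1 N) (contact force between sockets and anything else above 1 N).
It fails at once if the unit slews more than 20 degrees out of line with the rail (angle between the x axis of unit and the x axis of rail, either way round above 0.35 rad).
It fails at once if the unit is lifted or tipped (height (world z) of unit above 0.012 m or angle between unit's own z axis and vertical above 0.15 rad).
It fails at once if the unit is shoved fast (over 0.3 m/s) (linear speed of unit above 0.3 m/s).
It fails at once if the wooden gauge case is moved more than 20 mm (distance of gauge_case from where it was at the start of the episode above 0.02 m).
It also fails if it takes over 54 s, if anything falls off the work surface, if the arm or the gripper's body presses on something with over 40 N, if the wrist force passes 120 N, or if a joint passes its speed limit or range.

## Robot

A 6-joint arm with a two-finger parallel gripper is mounted at the origin on the work surface. World frame = base frame: x ahead of the robot, y to its left, z up, the work surface at z = 0. Lengths are in mm, angles in rad, forces in N, time in s.
With the tool pointing down it reaches from about 275 to 1000 mm from the base axis. Payload 8.4 kg.
Tool frame: the origin (TCP) lies midway between the tips of the shut fingers; the grasp point (between the pads) lies grip_depth behind it (grip_depth is the distance from the TCP to the grasp point, in mm); z points along the fingers, y is the line along which they close (so a half turn about z gives the same grasp; the last joint's range is limited). The gripper opens to 85 mm and grips with 20 to 120 N. Pads are 22 mm wide; open, the fingers measure 114 mm over their backs; the gripper's body (76 mm by 85 mm) begins 54 mm behind the grasp point. The pads swing forward as they close: fully open they stand 13 mm farther back than shut.
Start: joints at [1.181, 0.353, 1.633, -0, 1.155, -0.002], TCP at [236.344, 578.593, 231.281] pointing down, gripper open.
Joint ranges: [-2.63, 2.63], [-0.92, 2.1], [0.06, 2.66], [-1.3, 4.44], [0, 2.69], [-3.02, 3.02]. Speed limits (rad/s): [2.22, 2.22, 2.79, 3.14, 3.14, 3.14].

## Interface

Orientations are given as [roll, pitch, yaw] about the fixed x, y, z axes, in that order (R = Rz(yaw) Ry(pitch) Rx(roll)).
In Python, from rig import * gives the robot as it stands.
- The arm moves only by the shell command python3 -m creep 'ROWS' [FORCE]. ROWS is JSON, a list of rows, each an object of numbers: "x", "y", "z": the shift along the tool's x, y, z in mm; "rx", "ry", "rz": the turn, a rotation vector about the tool's x, y, z in rad; "hand": the finger opening in mm, from 0 to 85.4. A call has 1 to 20 rows; each row shifts and turns the commanded pose from where the row before left it, along the tool's axes as they then stand; what a row does not reach is not made up. A row lasts 1/8 s, in which the tool goes at most 62.5 mm and 10.7 degrees, less where a joint would pass 70% of its speed; a pose out of reach is approached as far as the arm can. A call with a gripper value outside its range is refused whole. The fingers move at their own pace and stop on an object; FORCE is the grip in N (left out, the last holds). Time passes only in rows, so rows that do not move let the fingers close. It gives the time, the measured TCP pose, the force, the opening and the grip force at its end, in the units of the state.
- sense(): the state, without advancing time (a new reading comes with each control period).
- grab_frame(name): name is "side" or "top"; returns the picture (384x512x3 uint8, red, green, blue); there is no depth.
- get_calibration(name): a dict with "K" (3x3 intrinsics, pixels), "k1" (the pictures are not rectified: a ray, as slopes to the right and down, at radius r is drawn at 1 + k1 r^2 times it, then the intrinsics apply), "R" (3x3) and "t" (3): a world point X has camera coordinates R X + t. Camera axes: x right, y down, z forward; pixel columns grow to the right and rows downward; lengths in mm; the calibration is good to about 2 mm. A picture is of the moment at which its call begins. get_calibration takes no time and is no camera call.
- sign_off(): hands the job in; it is judged then, once.
The state is a dict: "clock": time; "qpos": joint angles; "qvel": joint speeds; "joint_efforts": joint torques, N m; "eef_pos": TCP position; "tcp_rot": TCP orientation; "contact_force": force on the tool from outside, world axes, zero at the start; "wrist_torque": the same for the moment, N m; "opening": opening from 0.0 (shut) to 1.0 (fully open); "grasp_force": force on a finger pad.
Only numpy, scipy, OpenCV 4.12 (cv2) and the standard library are available. Lean on these libraries where they do the work, as an engineer would, in place of code of your own. Each camera call takes 0.05 s, during which the arm holds its last target. There are 200 camera calls.

## Working session

There is one attempt and no reset: what is moved stays moved. The work goes in short steps, Python scripts to look and compute and a shell command to move; the robot and the scene stay as the last step left them, time stands still between calls to the robot, and variables do not carry over. Pictures are saved under pics/ and viewed, at most 10 in all, crops included, and the job is handed in when it is done.

```bash
mkdir -p pics
python3 - <<'E'
from rig import *
import cv2
for n in("top","side"):
    cv2.imwrite(f"pics/{n}0.png",cv2.resize(grab_frame(n)[:,:,::-1],None,fx=1.5,fy=1.5))
    c=get_calibration(n);print(n,c)
s=sense();print(s)
E
```

```text
top {'K': array([[364.58862997,   0.        , 254.95085921],
       [  0.        , 364.58862997, 195.79856736],
       [  0.        ,   0.        ,   1.        ]]), 'k1': 0.005337066946803979, 'R': array([[-0.00787695, -0.99979501, -0.01865187],
       [-0.9984643 ,  0.00888658, -0.05468153],
       [ 0.05483607,  0.0181925 , -0.99832962]]), 't': array([  7.67747805, 604.65132708, 656.17751921])}
side {'K': array([[461.71566384,   0.        , 261.03644873],
       [  0.        , 461.71566384, 197.84438012],
       [  0.        ,   0.        ,   1.        ]]), 'k1': -0.04713816843212371, 'R': array([[ 0.90837212, -0.41815955, -0.00164044],
       [-0.26213739, -0.56637843, -0.78134465],
       [ 0.32579762,  0.71018172, -0.62409762]]), 't': array([-555.89906958,  197.9398959 ,  849.86963919])}
{'clock': 0.1, 'qpos': array([ 1.18060280e+00,  3.53576028e-01,  1.63404455e+00,  1.29025623e-05,
        1.15522151e+00, -2.43017775e-03]), 'qvel': array([-1.31905153e-03, -4.28376844e-03, -3.01188434e-03, -3.94460303e-04,
        1.27764284e-05, -2.09393386e-04]), 'joint_efforts': array([-7.56037734e-04, -6.06353903e+01, -3.42820036e+01, -2.62663593e-05,
        3.94618866e-03,  2.53595613e-05]), 'eef_pos': array([236.17607294, 578.19901274, 230.6450587 ]), 'tcp_rot': array([-3.14034325e+00, -1.48341490e-05,  2.75382408e+00]), 'contact_force': array([ 0.37620979,  0.17704621, -0.54565843]), 'wrist_torque': array([ 0.00680657, -0.04305178, -0.0434407 ]), 'grasp_force': 0.0, 'opening': 1.0001178879391255}
```

View pics/top0.png

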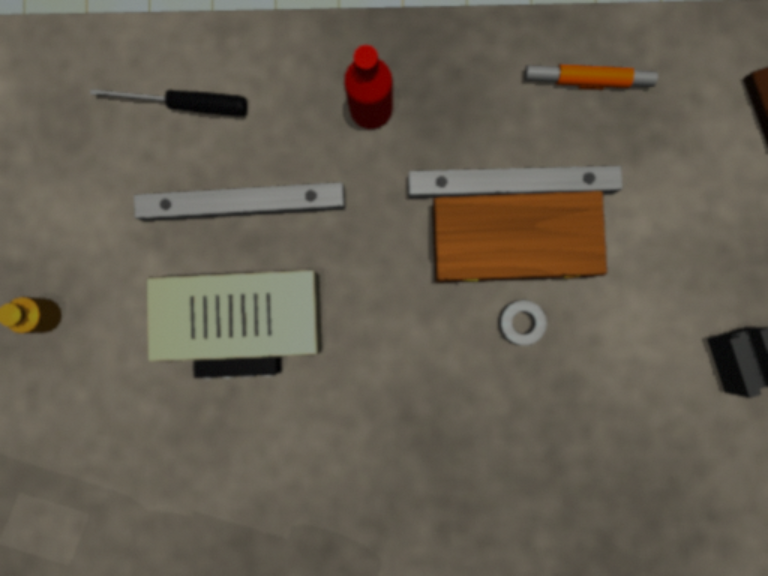

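View pics/side0.png

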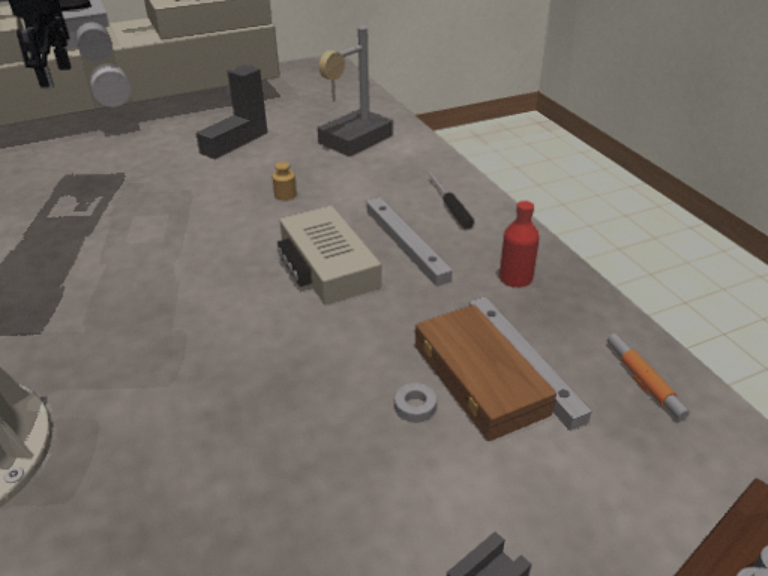

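The top view shows the unit's lid at (148–318, 270–360) in 1.5x pixels, with the sockets below it at (194–281, 358–377). Its rail is at (135–344, 184–218). The wooden case is to the right at (434–606, 192–280), and a brass weight stands at (20, 315). In the side view the lid corners are near (281,216), (331,208), (380,262) and (326,282).

```bash
cat > h.py <<'E'
import numpy as np, cv2
from rig import *
def ray(n,uv):
    c=get_calibration(n);K=c["K"]
    d=np.array([c["k1"],0,0,0,0])
    p=cv2.undistortPoints(np.float64(uv).reshape(-1,1,2),K,d).reshape(-1,2)
    D=np.c_[p,np.ones(len(p))]@c["R"]; return -c["R"].T@c["t"],D
def plane(n,uv,z):
    C,D=ray(n,uv); return C+D*((z-C[2])/D[:,2])[:,None]
def tri(u1,u2):
    C1,D1=ray("top",u1);C2,D2=ray("side",u2);o=[]
    for a,b in zip(D1,D2):
        s=np.linalg.lstsq(np.c_[a,-b],C2-C1,rcond=None)[0]
        o.append(((C1+a*s[0])+(C2+b*s[1]))/2)
    return np.array(o)
def mask(im,kind):
    h=cv2.cvtColor(im,cv2.COLOR_RGB2HSV)
    im=im.astype(int)
    if kind=="unit": m=(im[...,0]-im[...,2]>15)&(h[...,2]>140)&(h[...,1]<80)
    else: m=(abs(im[...,0]-im[...,2])<12)&(h[...,2]>125)
    return cv2.morphologyEx(m.astype(np.uint8),cv2.MORPH_CLOSE,np.ones((7,7)))
def rect(im,kind,roi):
    x0,y0,x1,y1=roi;m=np.zeros(im.shape[:2],np.uint8)
    m[y0:y1,x0:x1]=mask(im,kind)[y0:y1,x0:x1]
    c=max(cv2.findContours(m,cv2.RETR_EXTERNAL,cv2.CHAIN_APPROX_NONE)[0],key=cv2.contourArea)
    return c
def fit(c,z,n="top"):
    w=plane(n,c.reshape(-1,2),z)[:,:2].astype(np.float32)
    (cx,cy),(a,b),t=cv2.minAreaRect(w)
    # yaw of short side nearest +x
    t=(t+45)%90-45
    return np.round([cx,cy,a,b,t],1), w
E
python3 - <<'E'
from h import *
im=cv2.imread('pics/top0.png');im=grab_frame("top")
c=rect(im,"unit",(90,150,230,260));print("unit",fit(c,50)[0],cv2.boundingRect(c))
print("px",cv2.boxPoints(cv2.minAreaRect(c)).tolist())
c=rect(im,"rail",(80,110,235,155));print("rail",fit(c,25)[0],cv2.boundingRect(c)); print(cv2.boxPoints(cv2.minAreaRect(c)).tolist())
print(im[205,140],im[128,160],im[250,160],im[150,160])
s=grab_frame("side");c=rect(s,"unit",(180,130,260,205));print(cv2.approxPolyDP(c,4,True).reshape(-1,2).tolist(),s[160,215],s[192,230])
# corners: far-left,far-right,near-right,near-left (lid)
print(tri(np.array([[148,278],[315,271],[318,354],[149,360]])/1.5,np.array([[331,208],[380,262],[328,282],[281,217]])/1.5).round(1))
E
```

```text
unit [578.2 208.4  93.7 137.9   2. ] (99, 183, 78, 57)
px [[97.45407104492188, 185.89776611328125], [175.98440551757812, 182.62567138671875], [178.20449829101562, 235.90814208984375], [99.67416381835938, 239.18023681640625]]
rail [722.1 179.1  24.9 253.1   2.6] (91, 123, 137, 20)
[[90.32463073730469, 130.18145751953125], [226.7932891845703, 122.38324737548828], [227.5532684326172, 135.68267822265625], [91.08460998535156, 143.48089599609375]]
[143 152 123] [130 130 126] [48 46 42] [104  97  87]
[[187, 146], [215, 186], [253, 175], [221, 137]] [97 92 88] [96 90 82]
[[624.3 282.7  40.7]
 [629.7  80.7  53. ]
 [536.7  76.4  46.8]
 [528.7 274.1  52.3]]
```

```bash
sed -i 's/m=(im\[...,0\]-im\[...,2\]>15).*$/m=(im[...,1]-im[...,2]>17)\&(h[...,2]>100)\&(h[...,1]<90)/; s/h\[...,2\]>125)/h[...,2]>112)/' h.py
cat >> h.py <<'E'
def rep():
    im=grab_frame("top")
    c=rect(im,"unit",(80,120,240,260));u,_=fit(c,50)
    c=rect(im,"rail",(80,110,235,155));r,_=fit(c,25)
    return u,r
E
python3 - <<'E'
from h import *
u,r=rep();print(u,r)
s=sense();print(s['clock'],s['eef_pos'])
E
```

```text
[579.1 180.8 100.1 198.4   2.1] [722.4 180.6  28.  256.9   2.8]
0.25 [236.25423277 578.38699023 230.92608482]
```

Run:
```python
from h import *
print(plane("side",np.array([[232,145],[355,140],[285,195],[45,85]])/1.5,0).round())
yaw=3.1416+0.049
s=sense();d=np.array([486,260,231])-s['eef_pos'];print(s['tcp_rot'],d)
```

```text
[[ 542.  687.    0.]
 [ 796.  595.    0.]
 [ 582.  430.    0.]
 [ 181. 1253.    0.]]
[-3.14091419e+00  2.10893858e-05  2.75384733e+00] [ 2.49745767e+02 -3.18386990e+02  7.39151820e-02]
```

```bash
python3 -m creep '[{"rz":-0.145,"hand":0},{"rz":-0.145,"hand":0},{"rz":-0.147,"hand":0},{"hand":0},{"hand":0}]' 20
```

```text
schema error: expected keys x, y, z, rx, ry, rz, hand
```

```bash
python3 -m creep '[{"x":0,"y":0,"z":0,"rx":0,"ry":0,"rz":-0.145,"hand":0},{"x":0,"y":0,"z":0,"rx":0,"ry":0,"rz":-0.145,"hand":0},{"x":0,"y":0,"z":0,"rx":0,"ry":0,"rz":-0.147,"hand":0},{"x":0,"y":-30,"z":0,"rx":0,"ry":0,"rz":0,"hand":0},{"x":-20,"y":-30,"z":0,"rx":0,"ry":0,"rz":0,"hand":0},{"x":-20,"y":-30,"z":0,"rx":0,"ry":0,"rz":0,"hand":0},{"x":-20,"y":-30,"z":0,"rx":0,"ry":0,"rz":0,"hand":0},{"x":-20,"y":-30,"z":0,"rx":0,"ry":0,"rz":0,"hand":0},{"x":-20,"y":-30,"z":0,"rx":0,"ry":0,"rz":0,"hand":0},{"x":-25,"y":-30,"z":0,"rx":0,"ry":0,"rz":0,"hand":0},{"x":-25,"y":-30,"z":0,"rx":0,"ry":0,"rz":0,"hand":0},{"x":-25,"y":-30,"z":0,"rx":0,"ry":0,"rz":0,"hand":0},{"x":-30,"y":-30,"z":0,"rx":0,"ry":0,"rz":0,"hand":0},{"x":-29,"y":-30,"z":0,"rx":0,"ry":0,"rz":0,"hand":0},{"x":0,"y":0,"z":0,"rx":0,"ry":0,"rz":0,"hand":0},{"x":0,"y":0,"z":0,"rx":0,"ry":0,"rz":0,"hand":0}]' 20
```

```text
clock: 2.25
eef_pos: [485.9, 260.6, 231.1]
tcp_rot: [3.142, -0.001, -3.093]
contact_force: [0.4, 0.3, -0.6]
opening: -0.004
grasp_force: 0.0
```

```bash
python3 -m creep '[{"x":0,"y":0,"z":35,"rx":0,"ry":0,"rz":0,"hand":0},{"x":0,"y":0,"z":35,"rx":0,"ry":0,"rz":0,"hand":0},{"x":0,"y":0,"z":35,"rx":0,"ry":0,"rz":0,"hand":0},{"x":0,"y":0,"z":35,"rx":0,"ry":0,"rz":0,"hand":0},{"x":0,"y":0,"z":35,"rx":0,"ry":0,"rz":0,"hand":0},{"x":0,"y":0,"z":20,"rx":0,"ry":0,"rz":0,"hand":0},{"x":0,"y":0,"z":12,"rx":0,"ry":0,"rz":0,"hand":0},{"x":0,"y":0,"z":6,"rx":0,"ry":0,"rz":0,"hand":0},{"x":0,"y":0,"z":0,"rx":0,"ry":0,"rz":0,"hand":0}]'
python3 - <<'E'
from h import *
for n in("top","side"):
    cv2.imwrite(f"pics/{n}1.png",cv2.resize(grab_frame(n)[90:290,60:320,::-1],None,fx=2.5,fy=2.5))
print(rep())
E
```

```text
clock: 3.38
eef_pos: [486.3, 260.8, 18.5]
tcp_rot: [3.141, 0.0, -3.092]
contact_force: [0.2, -0.2, -0.1]
opening: 0.001
grasp_force: 0.0
(array([579.5, 180.9, 100.3, 199.2,   1.8]), array([722.5, 180.4,  28.8, 257.8,   2.7]))
```

View pics/top1.png

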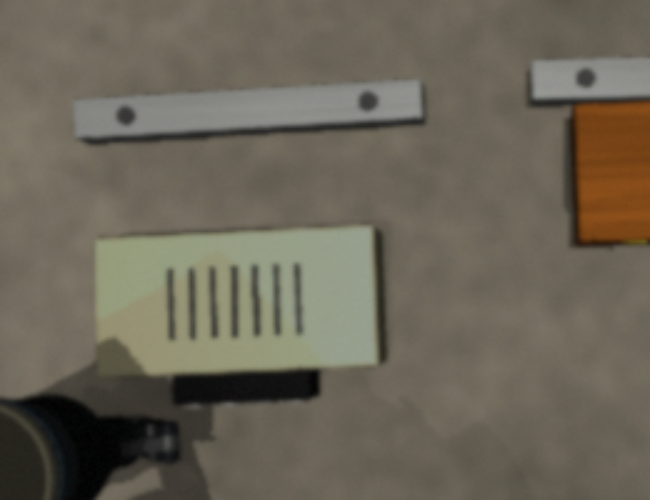

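View pics/side1.png

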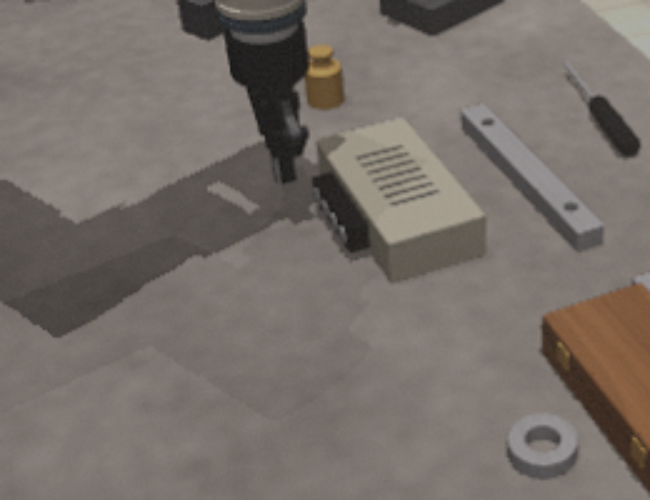

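The top crop shows the closed fingers near (150–178, 440) and the sockets at (175–318, 372–402). The side crop shows the fingertips behind the left corner at (285, 178). I'll check how much room the finger has beside the socket block.

Run:
```python
from h import *
f=lambda p:np.array(p)/2.5+[60,90]
print("finger px",plane("top",f([[178,440],[130,440],[150,422],[150,460]]),18).round(1).tolist())
print("socket",plane("top",f([[175,402],[318,396],[175,378]]),40).round(1).tolist())
p=sense()['eef_pos'];c=get_calibration("top")
q=cv2.projectPoints(p,cv2.Rodrigues(c['R'])[0],c['t'],c['K'],np.array([c['k1'],0,0,0]))[0].ravel();print((q-[60,90])*2.5)
```

```text
finger px [[477.8, 230.4, 18.0], [478.0, 265.8, 18.0], [491.0, 251.2, 18.0], [463.4, 250.8, 18.0]]
socket [[507.5, 225.0, 40.0], [511.1, 123.0, 40.0], [524.5, 225.1, 40.0]]
[136.35001753 428.14485418]
```

Run:
```python
from h import *
f=lambda p:np.array(p)/2.5+[60,90]
for s in ([303,135],[303,145],[298,150],[293,178]):
    print(tri(f([[176,440]]),f([s])).round(1))
C1,D=ray("top",f([[176,440]]));c=get_calibration("side")
for z in (20,40,60,80,100,120):
    P=plane("top",f([[176,440]]),z)[0]
    q=cv2.projectPoints(P,cv2.Rodrigues(c['R'])[0],c['t'],c['K'],np.array([c['k1'],0,0,0]))[0].ravel();print(P.round(),((q-[60,90])*2.5).round())
im=grab_frame("side")[120:175,150:200,::-1];cv2.imwrite("pics/z.png",cv2.resize(im,None,fx=10,fy=10,interpolation=cv2.INTER_CUBIC))
```

```text
[[492.9 198.1 107.3]]
[[491.9 202.5  94.2]]
[[489.2 206.   86.8]]
[[483.8 220.3  47.3]]
[478. 231.  20.] [285. 196.]
[481. 224.  40.] [288. 183.]
[483. 217.  60.] [290. 169.]
[486. 210.  80.] [292. 154.]
[489. 202. 100.] [295. 140.]
[492. 195. 120.] [297. 125.]
```

View pics/z.png

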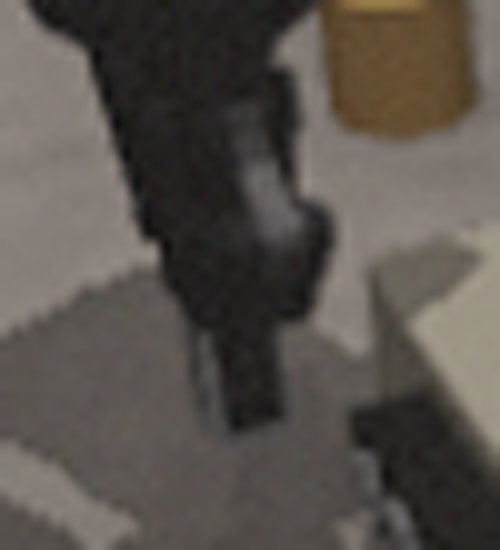

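The knuckle bulge starts about 40 mm above the tips and the lid is at 50 mm. I'll raise the tips to z≈30 so it clears the lid, then make the first left push.

```bash
python3 -m creep '[{"x":0,"y":3,"z":-12,"rx":0,"ry":0,"rz":0,"hand":0},{"x":-10,"y":0,"z":0,"rx":0,"ry":0,"rz":0,"hand":0},{"x":-10,"y":0,"z":0,"rx":0,"ry":0,"rz":0,"hand":0},{"x":-4,"y":0,"z":0,"rx":0,"ry":0,"rz":0,"hand":0},{"x":-4,"y":0,"z":0,"rx":0,"ry":0,"rz":0,"hand":0},{"x":-4,"y":0,"z":0,"rx":0,"ry":0,"rz":0,"hand":0},{"x":-4,"y":0,"z":0,"rx":0,"ry":0,"rz":0,"hand":0},{"x":-4,"y":0,"z":0,"rx":0,"ry":0,"rz":0,"hand":0},{"x":0,"y":0,"z":0,"rx":0,"ry":0,"rz":0,"hand":0}]'
python3 -c "
from h import *
print(rep())"
```

```text
clock: 4.7
eef_pos: [525.2, 265.6, 29.9]
tcp_rot: [-3.141, -0.002, -3.093]
contact_force: [-3.9, 1.8, 0.3]
opening: 0.005
grasp_force: 2.0
(array([583.6, 178.9, 199.3, 100.1,  -1.3]), array([722.5, 180.4,  28.6, 257.8,   2.7]))
```

```bash
python3 -m creep '[{"x":-4,"y":0,"z":0,"rx":0,"ry":0,"rz":0,"hand":0},{"x":-4,"y":0,"z":0,"rx":0,"ry":0,"rz":0,"hand":0},{"x":-4,"y":0,"z":0,"rx":0,"ry":0,"rz":0,"hand":0},{"x":0,"y":0,"z":0,"rx":0,"ry":0,"rz":0,"hand":0}]'
python3 -c "
from h import *
print(rep())"
```

```text
clock: 5.25
eef_pos: [537.8, 266.0, 30.0]
tcp_rot: [-3.141, -0.001, -3.092]
contact_force: [-2.3, 1.6, -1.5]
opening: -0.004
grasp_force: 1.3
(array([590. , 176. , 199.8, 100. ,  -6.1]), array([722.5, 180.4,  28.7, 257.8,   2.8]))
```

```bash
python3 -m creep '[{"x":20,"y":0,"z":0,"rx":0,"ry":0,"rz":0,"hand":0},{"x":20,"y":0,"z":0,"rx":0,"ry":0,"rz":0,"hand":0},{"x":16,"y":0,"z":-20,"rx":0,"ry":0,"rz":0,"hand":0},{"x":0,"y":0,"z":-40,"rx":0,"ry":0,"rz":0,"hand":0},{"x":0,"y":-40,"z":0,"rx":0,"ry":0,"rz":0,"hand":0},{"x":0,"y":-46,"z":0,"rx":0,"ry":0,"rz":0,"hand":0},{"x":0,"y":-45,"z":0,"rx":0,"ry":0,"rz":0,"hand":0},{"x":0,"y":-35,"z":0,"rx":0,"ry":0,"rz":0,"hand":0},{"x":0,"y":0,"z":0,"rx":0,"ry":0,"rz":0,"hand":0},{"x":0,"y":0,"z":30,"rx":0,"ry":0,"rz":0,"hand":0},{"x":0,"y":0,"z":30,"rx":0,"ry":0,"rz":0,"hand":0},{"x":-15,"y":0,"z":0,"rx":0,"ry":0,"rz":0,"hand":0},{"x":-10,"y":0,"z":0,"rx":0,"ry":0,"rz":0,"hand":0},{"x":-4,"y":0,"z":0,"rx":0,"ry":0,"rz":0,"hand":0},{"x":-4,"y":0,"z":0,"rx":0,"ry":0,"rz":0,"hand":0},{"x":-4,"y":0,"z":0,"rx":0,"ry":0,"rz":0,"hand":0},{"x":-4,"y":0,"z":0,"rx":0,"ry":0,"rz":0,"hand":0},{"x":-4,"y":0,"z":0,"rx":0,"ry":0,"rz":0,"hand":0},{"x":0,"y":0,"z":0,"rx":0,"ry":0,"rz":0,"hand":0}]'
python3 -c "
from h import *
print(rep())"
```

```text
clock: 7.68
eef_pos: [534.6, 99.4, 30.6]
tcp_rot: [-3.141, -0.001, -3.092]
contact_force: [-4.6, -2.2, 0.9]
opening: 0.002
grasp_force: 2.0
(array([571.9, 195.8, 228.5, 153.2,  -2.3]), array([722.5, 180.7,  28.3, 256.9,   2.7]))
```

Run:
```python
from h import *
im=grab_frame("top");m=mask(im,"unit")
a=cv2.resize(im[90:290,60:300,::-1],None,fx=1.6,fy=1.6);b=cv2.resize(m[90:290,60:300]*255,None,fx=1.6,fy=1.6)
cv2.imwrite("pics/m.png",np.hstack([a,cv2.merge([b]*3)]))
```

```text
(no output)
```

View pics/m.png

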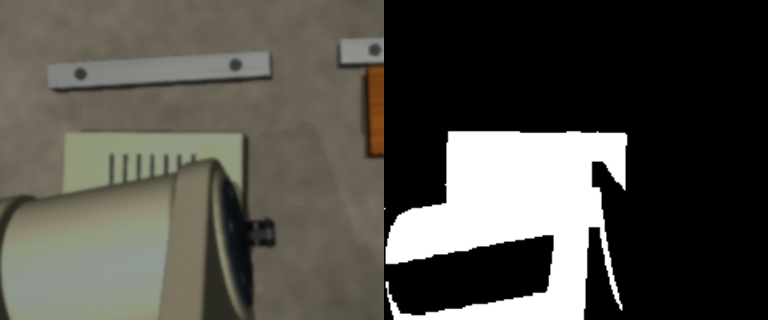

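The arm hides the unit's rear while it pushes. In the left half of the picture, the front edge stays visible from (65,132) to (245,133), so I'll fit that edge instead.

```bash
cat >> h.py <<'E'
def front():
    im=grab_frame("top");m=mask(im,"unit");m[:130]=0;m[:,:85]=0;m[:,200:]=0
    m=cv2.morphologyEx(m,cv2.MORPH_OPEN,np.ones((5,5)))
    cols=np.where(m.any(0))[0];y=m[:,cols].argmax(0);k=abs(y-np.median(y))<20
    cols,y=cols[k],y[k]
    w=plane("top",np.c_[cols,y-.5],50)[:,:2]
    k=w[:,1].argsort()[6:-6]
    sl,b=np.polyfit(w[k,1],w[k,0],1);yaw=-np.arctan(sl)
    L,R=w[:,1].max(),w[:,1].min();f=np.array([b+sl*(L+R)/2,(L+R)/2])
    c=f-50*np.array([np.cos(yaw),np.sin(yaw)])
    o=np.array([707.7,179.8]);r=np.radians(2.7);M=np.array([[np.cos(r),np.sin(r)],[-np.sin(r),np.cos(r)]])
    print("centre",c.round(1),"yaw",np.degrees(yaw).round(1),"width",round(L-R,1),"in rail",(M@(c-o)).round(1),"rel",(np.degrees(yaw)-2.7).round(1))
    for s in(84,-84):
        p=c+np.array([np.cos(yaw)*-50-np.sin(yaw)*s,np.sin(yaw)*-50+np.cos(yaw)*s]);e=sense()['eef_pos'][:2];
        q=M@(p-e);print("corner",s,p.round(1),"tool x to there less 11:",(-q[0]+11).round(1),"tool y:",q[1].round(1))
    t=sense();print(t['clock'],t['eef_pos'].round(1),t['contact_force'].round(1))
E
python3 -c "
from h import *
front()"
```

```text
centre [596.9 190.1] yaw -1.1 width 177.5 in rail [-110.2   15.5] rel -3.8
corner 84 [548.4 275. ] tool x to there less 11: -11.1 tool y: 174.6
corner -84 [545.3 107. ] tool x to there less 11: -0.1 tool y: 7.0
7.825 [534.6  99.5  30.6] [-5.  -2.4  2.2]
```

```bash
sed -i 's/m\[:,200:\]=0/m[:,235:]=0/' h.py; python3 -m creep '[{"x":-4,"y":0,"z":0,"rx":0,"ry":0,"rz":0,"hand":0},{"x":-4,"y":0,"z":0,"rx":0,"ry":0,"rz":0,"hand":0},{"x":-4,"y":0,"z":0,"rx":0,"ry":0,"rz":0,"hand":0},{"x":-4,"y":0,"z":0,"rx":0,"ry":0,"rz":0,"hand":0},{"x":-4,"y":0,"z":0,"rx":0,"ry":0,"rz":0,"hand":0},{"x":-4,"y":0,"z":0,"rx":0,"ry":0,"rz":0,"hand":0},{"x":0,"y":0,"z":0,"rx":0,"ry":0,"rz":0,"hand":0}]'
python3 -c "
from h import *
front()"
```

```text
clock: 8.7
eef_pos: [559.0, 100.7, 30.4]
tcp_rot: [-3.141, -0.001, -3.092]
contact_force: [-4.0, -3.0, -0.1]
opening: 0.001
grasp_force: 1.8
centre [606.9 187.4] yaw 4.1 width 195.4 in rail [-100.3   12.4] rel 1.4
corner 84 [551.  267.6] tool x to there less 11: 11.1 tool y: 167.1
corner -84 [563.1 100. ] tool x to there less 11: 6.9 tool y: -0.8
8.75 [559.  100.7  30.4] [-2.8 -3.3 -0.4]
```

Run:
```python
from h import *
im=grab_frame("top");m=mask(im,"unit")
a=cv2.resize(im[110:250,60:300,::-1],None,fx=1.6,fy=1.6);b=cv2.resize(m[110:250,60:300]*255,None,fx=1.6,fy=1.6)
cv2.imwrite("pics/m2.png",np.hstack([a,cv2.merge([b]*3)]))
```

```text
(no output)
```

View pics/m2.png

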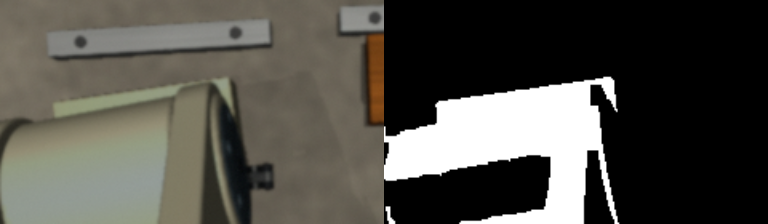

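The front edge runs from (53,101) to (228,78), about 7.5° absolute. The arm's outline spoiled the line fit at the left, so I'll make the fit robust.

```bash
python3 - <<'E'
s=open('h.py').read()
a=s.index("    k=w[:,1].argsort()[6:-6]");b=s.index("    L,R=w")
s=s[:a]+'''    rng=np.random.default_rng(0);best=None
    for _ in range(300):
        i,j=rng.choice(len(w),2,False)
        if abs(w[i,1]-w[j,1])<60: continue
        g=(w[j,0]-w[i,0])/(w[j,1]-w[i,1]);k=abs(w[:,0]-w[i,0]-g*(w[:,1]-w[i,1]))<1.5
        if abs(g)<.35 and (best is None or k.sum()>best.sum()): best=k
    w=w[best];sl,b=np.polyfit(w[:,1],w[:,0],1);yaw=-np.arctan(sl)
'''+s[b:]
open('h.py','w').write(s)
E
python3 -c "
from h import *
front()"
```

```text
centre [609.  185.6] yaw 7.3 width 193.7 in rail [-98.4  10.4] rel 4.6
corner 84 [548.7 262.6] tool x to there less 11: 13.6 tool y: 162.2
corner -84 [570.   95.9] tool x to there less 11: 0.2 tool y: -5.3
8.85 [559.  100.7  30.4] [-3.1 -2.6 -0.9]
```

```bash
python3 -m creep '[{"x":-4,"y":0,"z":0,"rx":0,"ry":0,"rz":0,"hand":0},{"x":-4,"y":0,"z":0,"rx":0,"ry":0,"rz":0,"hand":0},{"x":-4,"y":0,"z":0,"rx":0,"ry":0,"rz":0,"hand":0},{"x":0,"y":0,"z":0,"rx":0,"ry":0,"rz":0,"hand":0},{"x":20,"y":0,"z":0,"rx":0,"ry":0,"rz":0,"hand":0},{"x":20,"y":0,"z":0,"rx":0,"ry":0,"rz":0,"hand":0},{"x":20,"y":0,"z":-10,"rx":0,"ry":0,"rz":0,"hand":0},{"x":0,"y":0,"z":-50,"rx":0,"ry":0,"rz":0,"hand":0},{"x":0,"y":0,"z":0,"rx":0,"ry":0,"rz":0,"hand":0}]'
python3 -c "
from h import *
front();print(rep())"
```

```text
clock: 9.98
eef_pos: [515.0, 99.6, 94.0]
tcp_rot: [3.14, 0.009, -3.092]
contact_force: [1.2, -0.6, -0.4]
opening: 0.002
grasp_force: 0.0
centre [615.1 189.5] yaw 12.0 width 188.3 in rail [-92.   14.1] rel 9.3
corner 84 [548.8 261.3] tool x to there less 11: -31.6 tool y: 160.2
corner -84 [583.6  97. ] tool x to there less 11: -58.7 tool y: -5.6
10.025 [513.7  99.3  92.3] [-0.5 -0.3 -0.6]
(array([615.1, 189.7, 100.3, 199.2,  12. ]), array([722.6, 180.7,  28.6, 257. ,   2.7]))
```

```bash
python3 -m creep '[{"x":5,"y":40,"z":0,"rx":0,"ry":0,"rz":0,"hand":0},{"x":0,"y":45,"z":0,"rx":0,"ry":0,"rz":0,"hand":0},{"x":0,"y":45,"z":0,"rx":0,"ry":0,"rz":0,"hand":0},{"x":0,"y":31,"z":0,"rx":0,"ry":0,"rz":0,"hand":0},{"x":0,"y":0,"z":0,"rx":0,"ry":0,"rz":0,"hand":0},{"x":0,"y":0,"z":31,"rx":0,"ry":0,"rz":0,"hand":0},{"x":0,"y":0,"z":31,"rx":0,"ry":0,"rz":0,"hand":0},{"x":-16,"y":0,"z":0,"rx":0,"ry":0,"rz":0,"hand":0},{"x":-12,"y":0,"z":0,"rx":0,"ry":0,"rz":0,"hand":0},{"x":-5,"y":0,"z":0,"rx":0,"ry":0,"rz":0,"hand":0},{"x":-4,"y":0,"z":0,"rx":0,"ry":0,"rz":0,"hand":0},{"x":-4,"y":0,"z":0,"rx":0,"ry":0,"rz":0,"hand":0},{"x":-4,"y":0,"z":0,"rx":0,"ry":0,"rz":0,"hand":0},{"x":-4,"y":0,"z":0,"rx":0,"ry":0,"rz":0,"hand":0},{"x":-4,"y":0,"z":0,"rx":0,"ry":0,"rz":0,"hand":0},{"x":-4,"y":0,"z":0,"rx":0,"ry":0,"rz":0,"hand":0},{"x":-4,"y":0,"z":0,"rx":0,"ry":0,"rz":0,"hand":0},{"x":-4,"y":0,"z":0,"rx":0,"ry":0,"rz":0,"hand":0},{"x":0,"y":0,"z":0,"rx":0,"ry":0,"rz":0,"hand":0}]'
python3 -c "
from h import *
front();print(rep())"
```

```text
clock: 12.45
eef_pos: [562.4, 262.5, 28.2]
tcp_rot: [-3.142, -0.001, -3.092]
contact_force: [-4.4, 2.2, 2.4]
opening: 0.003
grasp_force: 1.8
centre [627.7 183.7] yaw 3.6 width 197.6 in rail [-79.7   7.6] rel 0.9
corner 84 [572.6 264.4] tool x to there less 11: 0.8 tool y: 1.5
corner -84 [583.   96.7] tool x to there less 11: -1.7 tool y: -166.5
12.5 [562.5 262.5  28.2] [-4.3  2.8  0.6]
(array([628.2, 184.3,  99.4, 199.3,   3.4]), array([722.6, 180.4,  28.9, 257.9,   2.8]))
```

```bash
python3 -m creep '[{"x":-4,"y":0,"z":0,"rx":0,"ry":0,"rz":0,"hand":0},{"x":-4,"y":0,"z":0,"rx":0,"ry":0,"rz":0,"hand":0},{"x":-4,"y":0,"z":0,"rx":0,"ry":0,"rz":0,"hand":0},{"x":-4,"y":0,"z":0,"rx":0,"ry":0,"rz":0,"hand":0},{"x":-4,"y":0,"z":0,"rx":0,"ry":0,"rz":0,"hand":0},{"x":0,"y":0,"z":0,"rx":0,"ry":0,"rz":0,"hand":0},{"x":20,"y":0,"z":0,"rx":0,"ry":0,"rz":0,"hand":0},{"x":20,"y":0,"z":0,"rx":0,"ry":0,"rz":0,"hand":0},{"x":20,"y":0,"z":-12,"rx":0,"ry":0,"rz":0,"hand":0},{"x":0,"y":0,"z":-50,"rx":0,"ry":0,"rz":0,"hand":0},{"x":0,"y":0,"z":0,"rx":0,"ry":0,"rz":0,"hand":0}]'
python3 -c "
from h import *
front();print(rep())"
```

```text
clock: 13.92
eef_pos: [526.3, 261.5, 94.2]
tcp_rot: [3.139, 0.008, -3.092]
contact_force: [0.9, 0.2, 0.1]
opening: -0.002
grasp_force: 0.0
centre [638.3 178.4] yaw -3.5 width 196.1 in rail [-69.4   1.9] rel -6.2
corner 84 [593.5 265.3] tool x to there less 11: -57.4 tool y: 1.2
corner -84 [583.3  97.6] tool x to there less 11: -39.3 tool y: -165.8
13.975 [525.2 260.9  92.4] [-0.1 -0.2 -0.2]
(array([638.8, 179.3, 199.6,  99.7,  -3.5]), array([722.5, 180.8,  28.5, 257.1,   2.7]))
```

```bash
python3 -m creep '[{"x":0,"y":-40,"z":0,"rx":0,"ry":0,"rz":0,"hand":0},{"x":0,"y":-45,"z":0,"rx":0,"ry":0,"rz":0,"hand":0},{"x":0,"y":-45,"z":0,"rx":0,"ry":0,"rz":0,"hand":0},{"x":0,"y":-36,"z":0,"rx":0,"ry":0,"rz":0,"hand":0},{"x":0,"y":0,"z":0,"rx":0,"ry":0,"rz":0,"hand":0},{"x":0,"y":0,"z":31,"rx":0,"ry":0,"rz":0,"hand":0},{"x":0,"y":0,"z":31,"rx":0,"ry":0,"rz":0,"hand":0},{"x":-16,"y":0,"z":0,"rx":0,"ry":0,"rz":0,"hand":0},{"x":-14,"y":0,"z":0,"rx":0,"ry":0,"rz":0,"hand":0},{"x":-5,"y":0,"z":0,"rx":0,"ry":0,"rz":0,"hand":0},{"x":-4,"y":0,"z":0,"rx":0,"ry":0,"rz":0,"hand":0},{"x":-4,"y":0,"z":0,"rx":0,"ry":0,"rz":0,"hand":0},{"x":-4,"y":0,"z":0,"rx":0,"ry":0,"rz":0,"hand":0},{"x":-4,"y":0,"z":0,"rx":0,"ry":0,"rz":0,"hand":0},{"x":-4,"y":0,"z":0,"rx":0,"ry":0,"rz":0,"hand":0},{"x":-4,"y":0,"z":0,"rx":0,"ry":0,"rz":0,"hand":0},{"x":0,"y":0,"z":0,"rx":0,"ry":0,"rz":0,"hand":0}]'
python3 -c "
from h import *
front()"
```

```text
clock: 16.15
eef_pos: [589.1, 96.9, 28.0]
tcp_rot: [-3.141, -0.003, -3.092]
contact_force: [-3.8, -2.3, 0.3]
opening: -0.003
grasp_force: 2.2
centre [647.2 215.5] yaw 9.1 width 160.5 in rail [-58.7  38.5] rel 6.4
corner 84 [584.6 290.6] tool x to there less 11: 6.5 tool y: 193.6
corner -84 [611.1 124.7] tool x to there less 11: -12.3 tool y: 26.7
16.2 [589.1  96.9  28.1] [-4.5 -2.7  0.8]
```

```bash
python3 -m creep '[{"x":20,"y":0,"z":0,"rx":0,"ry":0,"rz":0,"hand":0},{"x":20,"y":0,"z":0,"rx":0,"ry":0,"rz":0,"hand":0},{"x":20,"y":0,"z":-12,"rx":0,"ry":0,"rz":0,"hand":0},{"x":0,"y":0,"z":-50,"rx":0,"ry":0,"rz":0,"hand":0},{"x":0,"y":0,"z":0,"rx":0,"ry":0,"rz":0,"hand":0}]'
python3 -c "
from h import *
front();print(rep())"
```

```text
clock: 16.82
eef_pos: [533.5, 95.2, 93.9]
tcp_rot: [3.14, 0.008, -3.092]
contact_force: [0.6, -0.3, 0.6]
opening: 0.002
grasp_force: 0.0
centre [645.8 182.1] yaw 2.5 width 196.1 in rail [-61.7   5.2] rel -0.2
corner 84 [592.2 263.8] tool x to there less 11: -56.7 tool y: 165.9
corner -84 [599.6  96. ] tool x to there less 11: -56.2 tool y: -2.1
16.875 [532.3  94.9  92.2] [-0.4 -0.  -1.2]
(array([ 5.970e+02,  1.965e+02,  2.274e+02,  2.058e+02, -3.000e-01]), array([722.5, 180.7,  28.2, 257. ,   2.8]))
```

```bash
python3 -m creep '[{"x":0,"y":40,"z":0,"rx":0,"ry":0,"rz":0,"hand":0},{"x":0,"y":45,"z":0,"rx":0,"ry":0,"rz":0,"hand":0},{"x":0,"y":45,"z":0,"rx":0,"ry":0,"rz":0,"hand":0},{"x":0,"y":36,"z":0,"rx":0,"ry":0,"rz":0,"hand":0},{"x":0,"y":0,"z":0,"rx":0,"ry":0,"rz":0,"hand":0},{"x":0,"y":0,"z":31,"rx":0,"ry":0,"rz":0,"hand":0},{"x":0,"y":0,"z":31,"rx":0,"ry":0,"rz":0,"hand":0},{"x":-20,"y":0,"z":0,"rx":0,"ry":0,"rz":0,"hand":0},{"x":-18,"y":0,"z":0,"rx":0,"ry":0,"rz":0,"hand":0},{"x":-10,"y":0,"z":0,"rx":0,"ry":0,"rz":0,"hand":0},{"x":-5,"y":0,"z":0,"rx":0,"ry":0,"rz":0,"hand":0},{"x":-4,"y":0,"z":0,"rx":0,"ry":0,"rz":0,"hand":0},{"x":-4,"y":0,"z":0,"rx":0,"ry":0,"rz":0,"hand":0},{"x":-4,"y":0,"z":0,"rx":0,"ry":0,"rz":0,"hand":0},{"x":-3,"y":0,"z":0,"rx":0,"ry":0,"rz":0,"hand":0},{"x":0,"y":0,"z":0,"rx":0,"ry":0,"rz":0,"hand":0}]'
python3 -c "
from h import *
front();print(rep())"
```

```text
clock: 18.92
eef_pos: [589.1, 263.9, 28.2]
tcp_rot: [3.142, -0.002, -3.092]
contact_force: [-5.0, 2.0, 0.5]
opening: 0.002
grasp_force: 2.2
centre [649.2 180.7] yaw 0.1 width 196.2 in rail [-58.4   3.6] rel -2.6
corner 84 [599.  264.5] tool x to there less 11: 1.1 tool y: 0.2
corner -84 [599.4  96.5] tool x to there less 11: 8.6 tool y: -167.7
18.975 [589.1 263.9  28.1] [-4.7  2.4  2.3]
(array([6.500e+02, 1.815e+02, 9.850e+01, 1.979e+02, 1.000e-01]), array([722.4, 180.4,  28.9, 257.8,   2.8]))
```

```bash
python3 -m creep '[{"x":-3,"y":0,"z":0,"rx":0,"ry":0,"rz":0,"hand":0},{"x":-3,"y":0,"z":0,"rx":0,"ry":0,"rz":0,"hand":0},{"x":0,"y":0,"z":0,"rx":0,"ry":0,"rz":0,"hand":0},{"x":20,"y":0,"z":0,"rx":0,"ry":0,"rz":0,"hand":0},{"x":20,"y":0,"z":0,"rx":0,"ry":0,"rz":0,"hand":0},{"x":20,"y":0,"z":-12,"rx":0,"ry":0,"rz":0,"hand":0},{"x":0,"y":0,"z":-50,"rx":0,"ry":0,"rz":0,"hand":0},{"x":0,"y":0,"z":0,"rx":0,"ry":0,"rz":0,"hand":0}]'
python3 -c "
from h import *
front();print(rep())"
```

```text
clock: 20.02
eef_pos: [538.8, 262.3, 94.0]
tcp_rot: [3.139, 0.007, -3.092]
contact_force: [0.8, 0.6, -0.3]
opening: 0.004
grasp_force: 0.0
centre [650.7 179.9] yaw -1.0 width 192.7 in rail [-57.    2.8] rel -3.7
corner 84 [602.2 264.8] tool x to there less 11: -53.5 tool y: 0.1
corner -84 [599.2  96.8] tool x to there less 11: -42.6 tool y: -167.6
20.075 [537.7 261.7  92.3] [-0.2 -0.3 -0.3]
(array([ 6.511e+02,  1.814e+02,  1.999e+02,  9.800e+01, -6.000e-01]), array([722.4, 180.4,  28.8, 257.7,   2.8]))
```

```bash
python3 -m creep '[{"x":0,"y":-40,"z":0,"rx":0,"ry":0,"rz":0,"hand":0},{"x":0,"y":-45,"z":0,"rx":0,"ry":0,"rz":0,"hand":0},{"x":0,"y":-45,"z":0,"rx":0,"ry":0,"rz":0,"hand":0},{"x":0,"y":-37,"z":0,"rx":0,"ry":0,"rz":0,"hand":0},{"x":0,"y":0,"z":0,"rx":0,"ry":0,"rz":0,"hand":0},{"x":0,"y":0,"z":31,"rx":0,"ry":0,"rz":0,"hand":0},{"x":0,"y":0,"z":31,"rx":0,"ry":0,"rz":0,"hand":0},{"x":-18,"y":0,"z":0,"rx":0,"ry":0,"rz":0,"hand":0},{"x":-16,"y":0,"z":0,"rx":0,"ry":0,"rz":0,"hand":0},{"x":-5,"y":0,"z":0,"rx":0,"ry":0,"rz":0,"hand":0},{"x":-4,"y":0,"z":0,"rx":0,"ry":0,"rz":0,"hand":0},{"x":-4,"y":0,"z":0,"rx":0,"ry":0,"rz":0,"hand":0},{"x":-4,"y":0,"z":0,"rx":0,"ry":0,"rz":0,"hand":0},{"x":-3,"y":0,"z":0,"rx":0,"ry":0,"rz":0,"hand":0},{"x":0,"y":0,"z":0,"rx":0,"ry":0,"rz":0,"hand":0}]'
python3 -m creep '[{"x":20,"y":0,"z":0,"rx":0,"ry":0,"rz":0,"hand":0},{"x":20,"y":0,"z":0,"rx":0,"ry":0,"rz":0,"hand":0},{"x":20,"y":0,"z":-12,"rx":0,"ry":0,"rz":0,"hand":0},{"x":0,"y":0,"z":-50,"rx":0,"ry":0,"rz":0,"hand":0},{"x":0,"y":0,"z":0,"rx":0,"ry":0,"rz":0,"hand":0}]'
python3 -c "
from h import *
front()"
```

```text
clock: 22.0
eef_pos: [596.9, 96.2, 28.0]
tcp_rot: [-3.141, -0.003, -3.092]
contact_force: [-4.0, -3.0, 0.4]
opening: 0.0
grasp_force: 2.2
clock: 22.62
eef_pos: [541.3, 94.5, 93.9]
tcp_rot: [3.141, 0.007, -3.092]
contact_force: [0.8, -0.3, 0.6]
opening: -0.005
grasp_force: 0.0
centre [653.3 182.4] yaw 2.2 width 196.2 in rail [-54.2   5.2] rel -0.5
corner 84 [600.2 264.5] tool x to there less 11: -57.0 tool y: 167.2
corner -84 [606.5  96.6] tool x to there less 11: -55.5 tool y: -0.8
22.675 [540.1  94.2  92.1] [-0.2  0.5 -0.6]
```

It's within tolerance but still about 4 mm short of the rail. I'll give each corner one more small push to seat it.

```bash
python3 -m creep '[{"x":0,"y":40,"z":0,"rx":0,"ry":0,"rz":0,"hand":0},{"x":0,"y":45,"z":0,"rx":0,"ry":0,"rz":0,"hand":0},{"x":0,"y":45,"z":0,"rx":0,"ry":0,"rz":0,"hand":0},{"x":0,"y":37,"z":0,"rx":0,"ry":0,"rz":0,"hand":0},{"x":0,"y":0,"z":0,"rx":0,"ry":0,"rz":0,"hand":0},{"x":0,"y":0,"z":31,"rx":0,"ry":0,"rz":0,"hand":0},{"x":0,"y":0,"z":31,"rx":0,"ry":0,"rz":0,"hand":0},{"x":-20,"y":0,"z":0,"rx":0,"ry":0,"rz":0,"hand":0},{"x":-18,"y":0,"z":0,"rx":0,"ry":0,"rz":0,"hand":0},{"x":-10,"y":0,"z":0,"rx":0,"ry":0,"rz":0,"hand":0},{"x":-5,"y":0,"z":0,"rx":0,"ry":0,"rz":0,"hand":0},{"x":-4,"y":0,"z":0,"rx":0,"ry":0,"rz":0,"hand":0},{"x":-3,"y":0,"z":0,"rx":0,"ry":0,"rz":0,"hand":0},{"x":-3,"y":0,"z":0,"rx":0,"ry":0,"rz":0,"hand":0},{"x":0,"y":0,"z":0,"rx":0,"ry":0,"rz":0,"hand":0}]'
python3 -m creep '[{"x":20,"y":0,"z":0,"rx":0,"ry":0,"rz":0,"hand":0},{"x":20,"y":0,"z":0,"rx":0,"ry":0,"rz":0,"hand":0},{"x":20,"y":0,"z":-12,"rx":0,"ry":0,"rz":0,"hand":0},{"x":0,"y":0,"z":-50,"rx":0,"ry":0,"rz":0,"hand":0},{"x":0,"y":0,"z":0,"rx":0,"ry":0,"rz":0,"hand":0}]'
python3 -c "
from h import *
front()"
```

```text
clock: 24.55
eef_pos: [592.0, 263.8, 28.2]
tcp_rot: [-3.141, -0.002, -3.092]
contact_force: [-5.1, -0.2, 2.2]
opening: 0.004
grasp_force: 2.4
clock: 25.18
eef_pos: [535.8, 262.2, 94.0]
tcp_rot: [3.139, 0.007, -3.092]
contact_force: [0.5, 0.1, 1.0]
opening: -0.001
grasp_force: 0.0
centre [654. 182.] yaw 1.6 width 194.5 in rail [-53.5   4.7] rel -1.1
corner 84 [601.6 264.6] tool x to there less 11: -55.9 tool y: -0.2
corner -84 [606.4  96.6] tool x to there less 11: -52.8 tool y: -168.1
25.225 [534.7 261.6  92.2] [-0.4 -0.3 -1. ]
```

```bash
python3 -m creep '[{"x":0,"y":-40,"z":0,"rx":0,"ry":0,"rz":0,"hand":0},{"x":0,"y":-45,"z":0,"rx":0,"ry":0,"rz":0,"hand":0},{"x":0,"y":-45,"z":0,"rx":0,"ry":0,"rz":0,"hand":0},{"x":0,"y":-38,"z":0,"rx":0,"ry":0,"rz":0,"hand":0},{"x":0,"y":0,"z":0,"rx":0,"ry":0,"rz":0,"hand":0},{"x":0,"y":0,"z":31,"rx":0,"ry":0,"rz":0,"hand":0},{"x":0,"y":0,"z":31,"rx":0,"ry":0,"rz":0,"hand":0},{"x":-20,"y":0,"z":0,"rx":0,"ry":0,"rz":0,"hand":0},{"x":-18,"y":0,"z":0,"rx":0,"ry":0,"rz":0,"hand":0},{"x":-10,"y":0,"z":0,"rx":0,"ry":0,"rz":0,"hand":0},{"x":-4,"y":0,"z":0,"rx":0,"ry":0,"rz":0,"hand":0},{"x":-3,"y":0,"z":0,"rx":0,"ry":0,"rz":0,"hand":0},{"x":-3,"y":0,"z":0,"rx":0,"ry":0,"rz":0,"hand":0},{"x":0,"y":0,"z":0,"rx":0,"ry":0,"rz":0,"hand":0}]'
python3 -m creep '[{"x":20,"y":0,"z":0,"rx":0,"ry":0,"rz":0,"hand":0},{"x":20,"y":0,"z":0,"rx":0,"ry":0,"rz":0,"hand":0},{"x":20,"y":0,"z":-12,"rx":0,"ry":0,"rz":0,"hand":0},{"x":30,"y":0,"z":-50,"rx":0,"ry":0,"rz":0,"hand":0},{"x":50,"y":0,"z":-50,"rx":0,"ry":0,"rz":0,"hand":0},{"x":50,"y":0,"z":0,"rx":0,"ry":0,"rz":0,"hand":0},{"x":50,"y":0,"z":0,"rx":0,"ry":0,"rz":0,"hand":0},{"x":0,"y":0,"z":0,"rx":0,"ry":0,"rz":0,"hand":0}]'
python3 -c "
from h import *
front();print(rep())
cv2.imwrite('pics/end.png',cv2.resize(grab_frame('side')[:,:,::-1],None,fx=1.5,fy=1.5))"
```

```text
clock: 26.98
eef_pos: [598.1, 95.6, 28.0]
tcp_rot: [-3.141, -0.003, -3.092]
contact_force: [-4.7, -0.4, 2.3]
opening: 0.004
grasp_force: 2.5
clock: 27.98
eef_pos: [362.2, 83.9, 134.4]
tcp_rot: [-3.142, -0.001, -3.092]
contact_force: [1.7, -0.6, 0.9]
opening: -0.003
grasp_force: 0.0
centre [654.4 182.4] yaw 2.2 width 196.3 in rail [-53.1   5.2] rel -0.5
corner 84 [601.2 264.5] tool x to there less 11: -233.5 tool y: 168.8
corner -84 [607.6  96.6] tool x to there less 11: -232.0 tool y: 0.8
28.025 [365.   84.4 134.9] [-0.2 -0.2  0.3]
(array([655.6, 183.3,  98.2, 199. ,   2.3]), array([723.3, 180.8,  28.1, 256.8,   2.3]))
```

View pics/end.png

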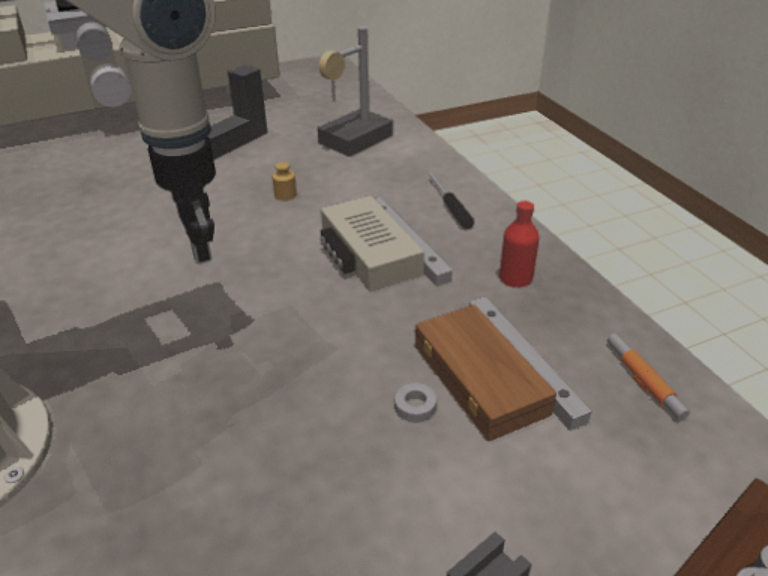

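The unit sits square along its rail, with its lid at (320–423, 198–287). The wooden case hasn't moved and the arm is clear, so I'm handing the job in.

```bash
python3 -c "
from rig import *
print(sign_off())"
```

```text
the job is handed in; nothing more can be done
None
```

The job is handed in: by camera the unit's front is about 3 mm from the stop rail's face, 5 mm off the rail's middle and within 1° of square, and the gauge case looks unmoved; `sign_off()` returned no verdict.

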